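Select the test program on the charging-cable test station and start it

ROBOT

A 6-joint arm with a two-finger parallel gripper is mounted at the origin on the work surface. World frame = base frame: x ahead of the robot, y to its left, z up, the work surface at z = 0. Lengths are in m, angles in rad, forces in N, time in s.
With the tool pointing down it reaches from about 0.375 to 0.925 m from the base axis. Payload 5.7 kg.
Tool frame: the origin (TCP) lies on the centre line of the jaws, within the pads' length; the fingertips stand 19 mm ahead of it and the grasp point (between the pads) is the TCP; z points along the fingers, y is the line along which they close (so a half turn about z gives the same grasp; the last joint's range is limited). The gripper opens to 88 mm and grips with 3 to 60 N. Pads are 20 mm wide; open, the fingers measure 115 mm over their backs; the gripper's body (75 mm by 178 mm) begins 61 mm behind the grasp point.
Start: joints at [1.169, 0.359, 1.51, -0, 1.272, -0.115], TCP at [0.17, 0.575, 0.242] pointing down, gripper open.
Joint ranges: [-2.97, 2.97], [-1.01, 2.36], [0.21, 2.38], [-0.96, 4.11], [0.2, 2.71], [-2.98, 2.98]. Speed limits (rad/s): [2.39, 2.39, 3.14, 3.14, 3.14, 3.14].

INTERFACE

Orientations are given as a unit quaternion [x, y, z, w].
In Python, from workcell import robot gives the robot as it stands.
- The arm moves only by the tool servo_tool, never from a script. Its argument "plan" is a list that holds one entry, the list of rows, each a list of 7 numbers: the turn, a rotation vector about the tool's x, y, z scaled (see below), then the shift along the tool's x, y, z scaled (see below), then the opening, from -1 (shut) to 1 (fully open). A call has 1 to 5 rows; each row is the pose to reach, as a shift and turn from the pose commanded when the call began, along the tool's axes at that moment, turning the shorter way round; what a row does not reach only later rows make up. The controller multiplies each number of a shift by 20 cm and each number of a turn by pi rad. A row lasts 1/12 s, in which the tool goes at most 41.7 mm and 7.16 degrees, less where a joint would pass 70% of its speed; a pose out of reach is approached as far as the arm can. A call with a number of a shift or a turn outside -1 to 1 is refused whole. A call with a gripper value outside its range is refused whole. The fingers move at their own pace and stop on an object; "squeeze" is the grip in N (left out, the last holds). Time passes only in rows, so rows that repeat a pose let the fingers close. It gives the time, the measured TCP pose, the force, the opening and the grip force at its end, in the units of the state.
- robot.get_obs(): the state, without advancing time (a new reading comes with each control period).
- robot.read_camera(name): name is "scene" or "top" or "wrist"; returns a dict with "img" (420x560x3 uint8, red, green, blue), "range_z" (420x560 float32, m along the optical axis (not along the pixel's ray), 0 where there is no reading), "fx", "fy", "cx", "cy" (pixels), "position" and "rotation" of the camera in the world. Camera axes: x right, y up, looking along -z (the intrinsics and any distortion apply to the point x, -y, -z); pixel columns grow to the right and rows downward; lengths in m; the calibration is good to about 2 mm. A picture is of the moment at which its call begins.
- robot.job_done(): hands the job in; it is judged then, once.
Trained networks look in the newest picture that a camera, given by its name, has taken for a name from the list of things; names that differ only in an ending like _2 or _b are one class to them, and where a whole thing is asked for, a point or a joint stands for the part that bears it (a point fixed in the world has none). Each returns a list of dicts, best first, with "p" (0 to 1); they miss things now and then, are a little off and sometimes report something else, mostly with a low value. They report only what shows in the picture. A call takes as long as a camera call.
- robot.regions_of(camera, query): "pixels" (420x560 bool, what is visible of it) and "box" ([left, top, width, height] in pixels, round what is visible of it).
- robot.tip_of(camera, query): "point" ([column, row] in pixels: a listed point, or the origin of a listed thing).
The state is a dict: "clock": time; "joints": joint angles; "joint_velocities": joint speeds; "effort": joint torques, N m; "eef_pos": TCP position; "tool_rot": TCP orientation; "contact_force": force on the tool from outside, world axes, zero at the start; "moment": the same for the moment, N m; "width": finger opening in m; "grip_force": force on a finger pad.
Only numpy, scipy, OpenCV 4.12 (cv2) and the standard library are available. Lean on these libraries where they do the work, as an engineer would, in place of code of your own. Each camera call takes 0.05 s, during which the arm holds its last target. There are 200 camera calls.

TASK

On the cable test station, turn the black rotary selector with a fingertip, click by click, until its lever has clicked in at the green dot, pushing the lever from the side and not gripping it. Then press the blue start button fully down with a fingertip and let it spring back, without pressing it at any other selector position. Leave the lever at the green dot and leave the loose things (red clip, black cap, terminal block) where they are.

Things in the scene. Friction and masses are not known exactly. Their poses are not given: they have to be found in the camera images.
- selector_axis (a point): On the selector's upright turning axis, level with the top of its lever, 40 mm above the station's flat top. Its x is the station's x (to the far side), z up. Around it: fixed dark collar 60 mm across, 8 mm high; above it a black hub 52 mm across, up to 21 mm above the station's top. For 95 mm around, the station's top carries nothing else but the 2 mm dots
- lever_end (a point): Middle of the lever's top face, 40 mm out from the axis, 40 mm above the station's top. The black lever bar crosses the hub: 12 mm wide, from 54 mm on its pointing side (white line on top, white end face) to 21 mm on its blunt side, spanning 14 to 40 mm above the station's top (air under it beyond the collar). x points outward along the lever, z up
- selector (a joint): Lever angle, rad, counter-clockwise from above: 0 along +x of selector_axis, +1.57 along its +y. Clicks into 9 positions 0.5236 (30 deg) apart from -2.094 to 2.094, stops at both ends. Starts at -0.5236, 0 or 0.5236. Resists up to about 0.1 N m between positions (2 to 3 N at 40 mm); pushed past half-way it snaps on into the next, up to 15 deg ahead of the finger
- pointer (a point): Point in line with the lever, 72 mm from the selector's axis, 2 mm above the station's top: over the centre of the dot the lever points at. Turns with the lever; x points outward along it
- dot_green: Green round dot, 22 mm across, 2 mm high, fixed on the station's top 72 mm from the selector's axis, at one of the click positions -2.094, -1.571, -1.047, 1.047, 1.571, 2.094; which one changes. The other five carry red, blue, yellow, black and grey dots alike; the three middle positions have none. Origin at the centre of its underside
- start_top (a point): Centre of the top face of the blue round start button, 30 mm across, standing 10 mm out of a round black housing 44 mm across, 12 mm high, on the station's top; it moves down with the button
- start (a joint): How far the start button is pressed down, in m: 0 released, 0.006 fully down. Its spring starts at about 1.5 N and takes 5 N fully down; it springs back by itself
- station: Test station, fixed on the table: box 300 x 460 x 80 mm, aluminium profile edges, flat top. Origin at the centre of its underside, x to its far side (yaw up to 0.35 rad), z up. Selector axis at x 0, y -85 mm; start button at x -65, y +85; 3 mm high display at x +64, y +105
- clip: Loose red test clip, 103 mm long along its x, 16 mm wide, 24 mm high, lying on the station's top near its +y edge. To be left alone. Origin under its middle
- cap: Loose black connector cap, 56 mm across, 38 mm high, standing on the table beside the +y end of the station. To be left alone. Origin at the centre of its underside
- block: Loose black terminal block, 50 x 90 x 42 mm, with brass strips, on the table beside the -y end of the station. To be left alone. Origin at the centre of its underside

How it is judged:
On the way, in this order (a step that is already met when the one before it is completed fails the run):
1. the selector has clicked in at the green dot (horizontal distance between pointer and dot_green below 0.008 m and velocity of joint selector between -0.2 and 0.2 rad/s), for 0.3 s.
2. the start button is pressed fully down with the selector at the green dot (value of joint start above 0.005 m and contact force between the fingers and start above 0.5 N and horizontal distance between pointer and dot_green below 0.008 m), for 0.05 s.
At the end, for the whole second after the job is handed in: The lever points at the green dot (its line within 8 mm of the dot centre, about 6 degrees), the start button was pressed after that (5 of its 6 mm or more) and is up again (within 1 mm), and clip, cap and terminal block are within 15 mm of where they were (horizontal distance between pointer and dot_green below 0.008 m and value of joint start below 0.001 m and distance of each of clip, cap, block from where it was at the start of the episode below 0.015 m); the robot touches nothing.
It fails at once if the start button was pressed (over 3 mm) while the selector was not at the green dot (value of joint start above 0.003 m and horizontal distance between pointer and dot_green above 0.01 m).
It fails at once if the lever was gripped: the fingers stood astride it (y of the grasp point in the frame of pointer between -0.007 and 0.007 m and x of the grasp point in the frame of pointer between -0.105 and -0.008 m and z of the grasp point in the frame of pointer below 0.051 m).
It fails at once if a loose thing was knocked, carried or lifted (distance of any of clip, cap, block from where it was at the start of the episode above 0.03 m).
It also fails if it takes over 64 s, if anything falls off the work surface, if the arm or the gripper's body presses on something with over 40 N, if the wrist force passes 120 N, or if a joint passes its speed limit or range.

## Working session

There is one attempt and no reset: what is moved stays moved. The work goes in short steps, Python scripts to look and compute and a tool call to move; the robot and the scene stay as the last step left them, time stands still between calls to the robot, and variables do not carry over. Pictures are saved under pics/ and viewed, at most 10 in all, crops included, and the job is handed in when it is done.

Besides the shell and the picture viewer there is one more tool, called after "Request:" in YAML: its name, and indented under it one key for each argument. servo_tool: Moves the arm, as the interface text tells. Its arguments: {"type":"object","properties":{"plan":{"type":"array","items":{"type":"array","items":{"type":"array","items":{"type":"number"}}}},"squeeze":{"type":"number"}},"required":["plan"]}

```bash
mkdir -p pics; cat > h.py <<'E'
from workcell import robot
import numpy as np, cv2
from scipy.spatial.transform import Rotation as R
def world(c,u,v,z=None):
    # ray at pixel; intersect plane z, or use depth
    d=np.array([(u-c['cx'])/c['fx'],-(v-c['cy'])/c['fy'],-1.0])
    M=np.array(c['rotation']); 
    if M.shape!=(3,3): M=R.from_quat(M).as_matrix()
    p=np.array(c['position']); r=M@d
    if z is None:
        z_=c['range_z'][int(round(v)),int(round(u))]; return p+r*z_
    return p+r*(z-p[2])/r[2]
def save(c,n): cv2.imwrite('pics/'+n+'.png',c['img'][:,:,::-1])
E
python3 - <<'E'
from h import *
o=robot.get_obs(); print(o['clock'],o['eef_pos'],o['tool_rot'],o['contact_force'])
for cam in ['top','scene']:
    c=robot.read_camera(cam); save(c,cam+'0'); print(cam,c['position'],[k for k in c])
    for q in ['selector_axis','lever_end','pointer','dot_green','start_top','station']:
        for t in robot.tip_of(cam,q)[:1]:
            u,v=t['point']; print(q,t['p'],np.round([u,v],1),world(c,u,v).round(4))
E
```

```text
0.0 [0.16950791 0.57489225 0.2408358 ] [ 1.42909018e-01  9.89735423e-01 -8.70208910e-04 -2.19734686e-04] [ 0.17093662 -0.95304934 -0.30200438]
top [0.39140586 0.01783412 1.14087398] ['img', 'range_z', 'fx', 'fy', 'cx', 'cy', 'position', 'rotation']
selector_axis 0.61 [288.5 217.4] [0.5816 0.0011 0.1195]
lever_end 0.58 [301.9 199.7] [ 0.6199 -0.0263  0.1216]
pointer 0.87 [310.9 191.7] [ 0.6478 -0.0476  0.0798]
dot_green 0.41 [323.9 218.9] [ 0.5875 -0.0766  0.0803]
start_top 0.47 [208.9 242. ] [0.5278 0.1675 0.1033]
station 0.86 [251.9 220.4] [0.5803 0.0799 0.0807]
scene [1.26023666 0.65987301 0.78052693] ['img', 'range_z', 'fx', 'fy', 'cx', 'cy', 'position', 'rotation']
selector_axis 0.68 [279.  206.4] [ 0.5402 -0.0453  0.0795]
lever_end 0.76 [262.3 208.7] [ 0.6201 -0.0274  0.1223]
pointer 0.87 [254.9 224. ] [ 0.6403 -0.0374  0.0795]
dot_green 0.39 [262.8 207. ] [ 0.5733 -0.0753  0.081 ]
start_top 0.65 [346.6 231. ] [0.5294 0.1745 0.1011]
station 0.86 [301.  261.4] [0.6727 0.1506 0.0828]
```

```bash
python3 - <<'E'
import cv2
a=cv2.imread('pics/top0.png');b=cv2.imread('pics/scene0.png')
x=cv2.resize(a[120:320,140:400],(780,600),interpolation=cv2.INTER_CUBIC)
cv2.imwrite('pics/topc.png',x)
E
```

```text
(no output)
```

View pics/topc.png

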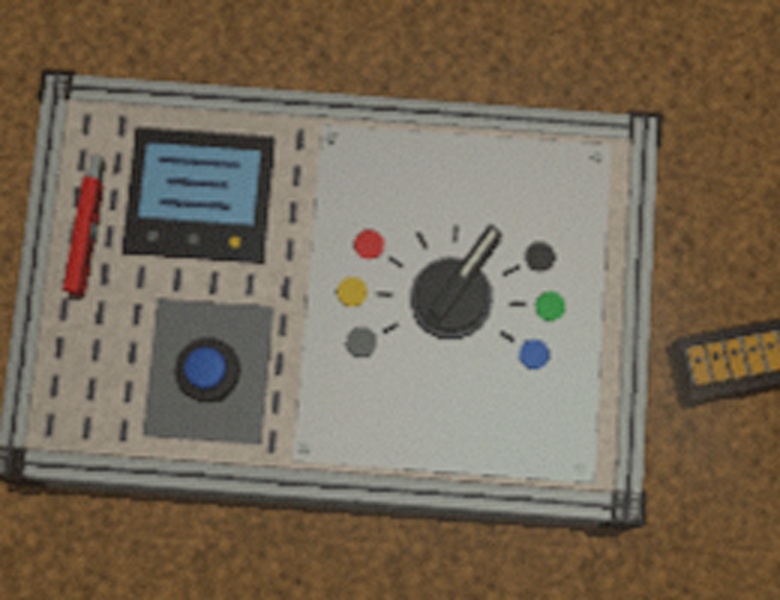

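View pics/scene0.png

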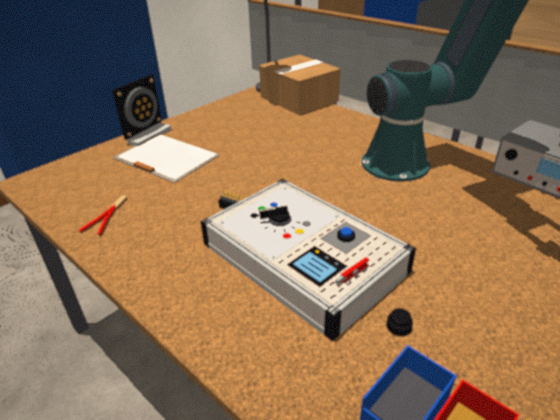

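The dials: lever points up-right in the crop (tip about 492,232), and the green dot is at (550,306), straight to the right of the hub. That makes it the -1.571 position, two clicks clockwise from -0.5236. The scene view agrees, and the cap and block lie clear of the station.

```bash
cat > dots.py <<'E'
from h import *
def cen(c,hsvlo,hsvhi,z,near=None,rad=None,amin=20):
    h=cv2.cvtColor(c['img'],cv2.COLOR_RGB2HSV); m=cv2.inRange(h,hsvlo,hsvhi)
    n,l,s,ce=cv2.connectedComponentsWithStats(m)
    out=[]
    for i in range(1,n):
        if s[i,4]>=amin:
            out.append((s[i,4],ce[i].round(1),world(c,*ce[i],z).round(4)))
    return sorted(out,key=lambda t:-t[0])[:4]
C={'green':((50,120,60),(75,255,255),.082),'yellow':((20,130,110),(32,255,255),.082),'red':((0,150,90),(6,255,255),.082),'blue':((105,130,60),(125,255,255),.082),'bluebtn':((105,130,60),(125,255,255),.102)}
def show(c):
    for k,(a,b,z) in C.items():
        for r in cen(c,a,b,z): print(k,*r)
E
python3 - <<'E'
from dots import *
for n in ['top','scene']:
    c=robot.read_camera(n); print(n); show(c)
o=robot.get_obs(); print(R.from_quat(o['tool_rot']).as_matrix().round(3))
E
```

```text
top
green 61 [322.9 221.7] [ 0.581  -0.0744  0.082 ]
yellow 69 [256.9 217. ] [0.5879 0.0693 0.082 ]
yellow 40 [ 31.2 156.7] [0.7116 0.5748 0.082 ]
yellow 24 [ 41.1 120.3] [0.7976 0.563  0.082 ]
red 401 [483.2 116.6] [ 0.8323 -0.4367  0.082 ]
red 235 [ 33.6 131.1] [0.7715 0.5767 0.082 ]
red 216 [166.9 198. ] [0.6252 0.2675 0.082 ]
red 81 [  2.7 120.4] [0.7951 0.6494 0.082 ]
blue 425 [ 71.6 134. ] [0.7669 0.4911 0.082 ]
blue 139 [208. 242.] [0.5306 0.1726 0.082 ]
blue 57 [317.5 237.8] [ 0.5453 -0.063   0.082 ]
bluebtn 425 [ 71.6 134. ] [0.7598 0.4821 0.102 ]
bluebtn 139 [208. 242.] [0.528  0.1696 0.102 ]
bluebtn 57 [317.5 237.8] [ 0.5424 -0.0615  0.102 ]
scene
yellow 28 [299.  230.8] [0.588  0.0701 0.082 ]
red 1226 [476.6 403.4] [0.7431 0.6006 0.082 ]
red 258 [100.3 219.8] [ 0.9037 -0.3584  0.082 ]
red 214 [354.7 268.7] [0.6094 0.2576 0.082 ]
red 22 [286.3 235.5] [0.6237 0.0588 0.082 ]
blue 14957 [72.4 83.7] [ 0.4522 -1.4481  0.082 ]
blue 2179 [410.6 381. ] [0.7794 0.498  0.082 ]
blue 1027 [392.6   9.2] [-1.8095 -1.1375  0.082 ]
blue 99 [345.9 232.1] [0.5137 0.1621 0.082 ]
bluebtn 14957 [72.4 83.7] [ 0.4753 -1.3877  0.102 ]
bluebtn 2179 [410.6 381. ] [0.7931 0.5026 0.102 ]
bluebtn 1027 [392.6   9.2] [-1.7216 -1.086   0.102 ]
bluebtn 99 [345.9 232.1] [0.5351 0.1763 0.102 ]
[[-0.959  0.283 -0.   ]
 [ 0.283  0.959 -0.   ]
 [-0.    -0.    -1.   ]]
```

Request:
servo_tool:
  plan:
    - [[0,0,0,-0.75,-0.52,0,-1],[0,0,0,-0.75,-0.52,0,-1],[0,0,0,-0.75,-0.52,0,-1],[0,0,0,-0.75,-0.52,0,-1],[0,0,0,-0.75,-0.52,0,-1]]
  squeeze: 10

```text
clock: 1.22
eef_pos: [0.2862, 0.4296, 0.2416]
tool_rot: [0.144, 0.99, -0.001, 0.001]
contact_force: [0.6, 1.3, -0.6]
width: 0.058
grip_force: 0.0
```

Request:
servo_tool:
  plan:
    - [[0,0,0,-0.75,-0.52,0,-1],[0,0,0,-0.75,-0.52,0,-1],[0,0,0,-0.75,-0.52,0,-1],[0,0,0,-0.75,-0.52,0,-1],[0,0,0,-0.75,-0.52,0,-1]]

```text
clock: 1.63
eef_pos: [0.4014, 0.2877, 0.2419]
tool_rot: [0.144, 0.99, -0.001, 0.001]
contact_force: [0.2, 0.6, 1.0]
width: 0.0248
grip_force: 0.0
```

Request:
servo_tool:
  plan:
    - [[0,0,0,-0.75,-0.52,0,-1],[0,0,0,-0.75,-0.52,0,-1],[0,0,0,-0.75,-0.52,0,-1],[0,0,0,-0.75,-0.52,0,-1],[0,0,0,-0.75,-0.52,0,-1]]

```text
clock: 2.05
eef_pos: [0.5166, 0.145, 0.242]
tool_rot: [0.144, 0.99, -0.001, 0.002]
contact_force: [0.3, -0.6, 0.4]
width: 0.0008
grip_force: 0.0
```

Request:
servo_tool:
  plan:
    - [[0,0,0.231,-0.75,-0.52,0,-1],[0,0,0.231,-0.75,-0.52,0,-1],[0,0,0.231,-0.75,-0.52,0,-1],[0,0,0.231,-0.75,-0.52,0,-1],[0,0,0.231,-0.75,-0.52,0,-1]]

```text
clock: 2.47
eef_pos: [0.631, 0.0021, 0.2417]
tool_rot: [0.444, 0.896, -0.0, 0.002]
contact_force: [0.7, 0.1, 0.5]
width: 0.0004
grip_force: 0.0
```

Hovering; a wrist look now.

```bash
python3 - <<'E'
from dots import *
o=robot.get_obs(); print(o['eef_pos'],R.from_quat(o['tool_rot']).as_matrix().round(3))
c=robot.read_camera('wrist'); save(c,'w1'); show(c)
for q in ['selector_axis','lever_end','pointer','dot_green']:
    for t in robot.tip_of('wrist',q)[:1]:
        u,v=t['point']; print(q,t['p'],np.round([u,v],1),world(c,u,v).round(4))
E
```

```text
[0.63101509 0.00205874 0.24174197] [[-0.605  0.796  0.003]
 [ 0.796  0.605 -0.002]
 [-0.003  0.001 -1.   ]]
green 345 [193.7 229.1] [ 0.58   -0.0719  0.082 ]
yellow 441 [286.2 115. ] [0.587  0.0711 0.082 ]
yellow 81 [378.3  57.4] [0.6219 0.1582 0.082 ]
red 407 [308.6 148.9] [0.6224 0.0596 0.082 ]
blue 371 [169.9 199.5] [ 0.5447 -0.0605  0.082 ]
blue 43 [470.4  51.5] [0.6827 0.2104 0.082 ]
blue 34 [452.2  44.6] [0.6662 0.2046 0.082 ]
bluebtn 371 [169.9 199.5] [ 0.5477 -0.0527  0.102 ]
bluebtn 43 [470.4  51.5] [0.6765 0.2003 0.102 ]
bluebtn 34 [452.2  44.6] [0.6611 0.195  0.102 ]
selector_axis 0.78 [232.6 178.9] [0.5827 0.0011 0.1187]
lever_end 0.56 [247.3 221.3] [ 0.6144 -0.0215  0.1193]
pointer 0.85 [265.1 244.8] [0.6182 0.0078 0.2318]
dot_green 0.73 [194.3 226.9] [ 0.5791 -0.0704  0.0803]
```

View pics/w1.png

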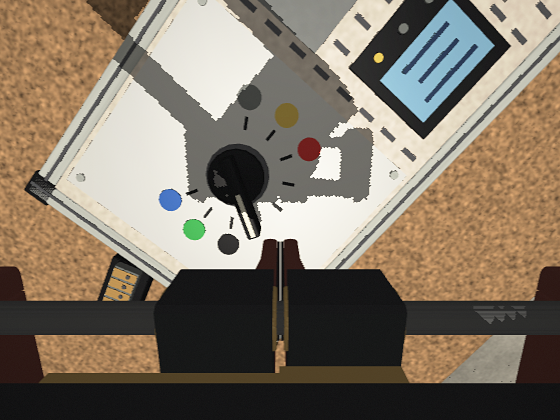

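The wrist view shows the lever pointing down-right (tip about 255,235), green dot at (194,229), and the closed fingers on the lever's counter-clockwise side at (280,245). Both views give the axis at about (0.584, -0.002). I'll descend beside the lever.

Request:
servo_tool:
  plan:
    - [[0,0,0,0.0425,0,0.2,-1],[0,0,0,0.0425,0,0.4,-1],[0,0,0,0.0425,0,0.54,-1],[0,0,0,0.0425,0,0.59,-1],[0,0,0,0.0425,0,0.59,-1]]

```text
clock: 3.13
eef_pos: [0.6193, 0.015, 0.1213]
tool_rot: [0.439, 0.899, -0.001, -0.003]
contact_force: [1.0, -0.2, -0.5]
width: 0.0002
grip_force: 0.0
```

Request:
servo_tool:
  plan:
    - [[0,0,0,-0.06,-0.015,-0.012,-1],[0,0,0,-0.115,-0.03,-0.012,-1],[0,0,0,-0.13,-0.048,-0.012,-1],[0,0,0,-0.146,-0.066,-0.012,-1],[0,0,0,-0.146,-0.066,-0.012,-1]]

```text
clock: 3.55
eef_pos: [0.6314, -0.0193, 0.1278]
tool_rot: [0.441, 0.898, 0.001, 0.002]
contact_force: [2.0, 0.3, 1.4]
width: 0.0004
grip_force: 1.0
```

```bash
cat > look.py <<'E'
from dots import *
import sys
o=robot.get_obs(); print(o['clock'],o['eef_pos'],o['contact_force']); print(R.from_quat(o['tool_rot']).as_matrix().round(3))
A=np.array([.584,-.002])
for n in ['wrist','top','scene']:
    c=robot.read_camera(n); save(c,n[0]+sys.argv[1])
    for q,z in [('lever_end',.12),('pointer',.082)]:
        for t in robot.tip_of(n,q)[:1]:
            w=world(c,*t['point'],z); d=w[:2]-A; print(n,q,t['p'],w.round(4),'ang',np.degrees(np.arctan2(d[1],d[0])).round(1),'r',np.hypot(*d).round(4))
E
python3 look.py 2
```

```text
3.55 [ 0.63142037 -0.01925173  0.12779903] [1.99072696 0.25982229 1.4022575 ]
[[-0.611  0.791  0.004]
 [ 0.791  0.611 -0.001]
 [-0.003  0.003 -1.   ]]
wrist lever_end 0.6 [ 0.6141 -0.0249  0.12  ] ang -37.3 r 0.0378
top lever_end 0.71 [ 0.5794 -0.0058  0.12  ] ang -140.5 r 0.006
```

Request:
servo_tool:
  plan:
    - [[0,0,0,0,-0.02,0.005,-1],[0,0,0,0,-0.04,0.005,-1],[0,0,0,0,-0.055,0.005,-1],[0,0,0,0,-0.064,0.005,-1],[0,0,0,0,-0.064,0.005,-1]]

```text
clock: 4.42
eef_pos: [0.6179, -0.0258, 0.1245]
tool_rot: [0.44, 0.898, -0.001, -0.001]
contact_force: [-0.2, -0.7, 0.2]
width: 0.0005
grip_force: 0.0
```

```bash
python3 look.py 3
```

```text
4.4167 [ 0.61785989 -0.02580744  0.12445006] [-0.20410011 -0.66028571  0.20141491]
[[-0.612  0.791 -0.003]
 [ 0.791  0.612  0.   ]
 [ 0.002 -0.002 -1.   ]]
wrist lever_end 0.65 [ 0.6018 -0.0358  0.12  ] ang -62.2 r 0.0382
top lever_end 0.65 [ 0.6094 -0.032   0.12  ] ang -49.8 r 0.0393
top pointer 0.74 [ 0.5852 -0.0043  0.082 ] ang -62.8 r 0.0026
scene lever_end 0.67 [ 0.5962 -0.0474  0.12  ] ang -74.9 r 0.0471
```

View pics/w3.png

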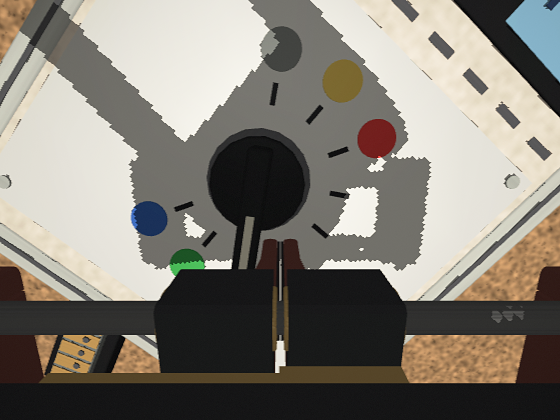

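The lever has clicked to about -60° and now lies left of the fingers, its white line at (245,245). Now the second click.

Request:
servo_tool:
  plan:
    - [[0,0,0,-0.006,-0.025,0,-1],[0,0,0,-0.01,-0.045,0,-1],[0,0,0,-0.012,-0.065,0,-1],[0,0,0,-0.013,-0.08,0,-1],[0,0,0,-0.013,-0.087,0,-1]]

```text
clock: 5.28
eef_pos: [0.6068, -0.0389, 0.1251]
tool_rot: [0.44, 0.898, -0.0, -0.0]
contact_force: [-1.0, -0.6, 0.6]
width: 0.0004
grip_force: 0.0
```

```bash
python3 look.py 4
```

```text
5.2833 [ 0.60681999 -0.03886842  0.12506644] [-1.03960725 -0.59202723  0.60950211]
[[-0.612  0.791 -0.001]
 [ 0.791  0.612 -0.001]
 [ 0.    -0.001 -1.   ]]
wrist lever_end 0.8 [ 0.5833 -0.0391  0.12  ] ang -91.1 r 0.0371
top lever_end 0.85 [ 0.5871 -0.0441  0.12  ] ang -85.7 r 0.0422
scene lever_end 0.87 [ 0.5745 -0.0484  0.12  ] ang -101.5 r 0.0474
```

Request:
servo_tool:
  plan:
    - [[0,0,0,0,0.1,0,-1],[0,0,0,0,0.12,-0.15,-1],[0,0,0,0,0.12,-0.35,-1],[0,0,0,0,0.12,-0.5,-1],[0,0,0,0,0.12,-0.5,-1]]

```text
clock: 6.15
eef_pos: [0.6306, -0.0239, 0.232]
tool_rot: [0.44, 0.898, 0.002, 0.005]
contact_force: [0.7, -0.1, -0.3]
width: 0.0007
grip_force: 0.0
```

Request:
servo_tool:
  plan:
    - [[0,0,0,0.6,0.2,0,-1],[0,0,0,0.6,0.2,0,-1],[0,0,0,0.6,0.2,0,-1],[0,0,0,0.6,0.2,0,-1],[0,0,0,0.6,0.2,0,-1]]

```text
clock: 6.57
eef_pos: [0.5835, 0.0978, 0.2248]
tool_rot: [0.439, 0.899, -0.0, -0.0]
contact_force: [0.3, -1.5, 0.9]
width: 0.0007
grip_force: 0.0
```

```bash
python3 look.py 5; python3 - <<'E'
from dots import *
c=robot.read_camera('top');show(c)
w=robot.read_camera('wrist');save(w,'w6');print('w');show(w)
x=cv2.resize(c['img'][170:270,200:350,::-1],(600,400),interpolation=cv2.INTER_CUBIC); cv2.imwrite('pics/tc5.png',x)
E
```

```text
6.5667 [0.58350773 0.09779047 0.22478415] [ 0.34111561 -1.47059806  0.92281548]
[[-0.615  0.788 -0.001]
 [ 0.788  0.615 -0.   ]
 [ 0.    -0.001 -1.   ]]
wrist pointer 0.2 [0.5758 0.1008 0.082 ] ang 94.6 r 0.1031
top lever_end 0.94 [ 0.5875 -0.0399  0.12  ] ang -84.8 r 0.038
top pointer 0.76 [ 0.5911 -0.0745  0.082 ] ang -84.4 r 0.0728
scene lever_end 0.59 [ 0.5782 -0.0505  0.12  ] ang -96.8 r 0.0488
scene pointer 0.91 [ 0.5781 -0.0793  0.082 ] ang -94.4 r 0.0775
green 62 [323.  221.7] [ 0.5809 -0.0745  0.082 ]
yellow 69 [ 30.4 153.8] [0.7184 0.5774 0.082 ]
yellow 42 [ 40.  129.5] [0.7758 0.563  0.082 ]
red 458 [482.5 116.1] [ 0.8333 -0.4351  0.082 ]
red 305 [ 31.8 133.2] [0.7665 0.5801 0.082 ]
red 92 [  2.6 121. ] [0.7936 0.6493 0.082 ]
blue 446 [ 71.3 134. ] [0.767  0.4916 0.082 ]
blue 120 [208.  242.4] [0.5297 0.1724 0.082 ]
blue 60 [317.5 237.8] [ 0.5454 -0.063   0.082 ]
bluebtn 446 [ 71.3 134. ] [0.7599 0.4826 0.102 ]
bluebtn 120 [208.  242.4] [0.5271 0.1695 0.102 ]
bluebtn 60 [317.5 237.8] [ 0.5425 -0.0615  0.102 ]
w
yellow 377 [265.6 226.9] [0.587  0.0716 0.082 ]
yellow 51 [353.3 177.7] [0.6219 0.1576 0.082 ]
red 2592 [442.7  71.4] [0.6222 0.2709 0.082 ]
red 44 [280.  257.2] [0.6166 0.0556 0.082 ]
blue 1119 [280.5  94.6] [0.526  0.1735 0.082 ]
blue 136 [151.9 296.4] [ 0.5406 -0.0566  0.082 ]
bluebtn 1119 [280.5  94.6] [0.5272 0.1719 0.102 ]
bluebtn 136 [151.9 296.4] [ 0.5407 -0.042   0.102 ]
```

View pics/tc5.png

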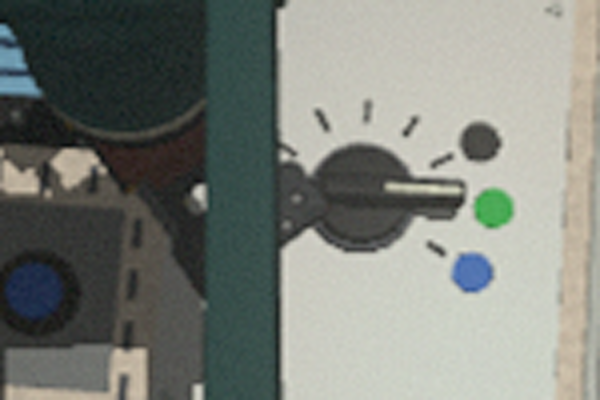

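View pics/w6.png

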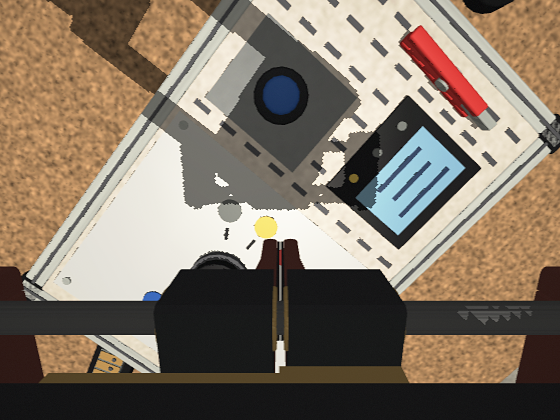

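The top crop shows the lever at the green dot (493,207), and the wrist view shows the blue button at (280,95) → (0.527, 0.171). I'll go above the button.

Request:
servo_tool:
  plan:
    - [[0,0,0,0.2,0,0,-1],[0,0,0,0.4,0,0,-1],[0,0,0,0.462,0,0.12,-1],[0,0,0,0.462,0,0.3,-1],[0,0,0,0.462,0,0.42,-1]]

```text
clock: 7.53
eef_pos: [0.5269, 0.1696, 0.1398]
tool_rot: [0.44, 0.898, 0.0, 0.0]
contact_force: [-0.7, 0.1, 0.1]
width: 0.0003
grip_force: 0.0
```

Request:
servo_tool:
  plan:
    - [[0,0,0,0,0,0,-1],[0,0,0,0,0,0,-1]]

```text
clock: 7.7
eef_pos: [0.5271, 0.1686, 0.1403]
tool_rot: [0.44, 0.898, -0.001, -0.001]
contact_force: [0.1, 0.4, 0.7]
width: 0.0002
grip_force: 0.0
```

Request:
servo_tool:
  plan:
    - [[0,0,0,0.008,0.003,0.07,-1],[0,0,0,0.008,0.003,0.1,-1],[0,0,0,0.008,0.003,0.12,-1],[0,0,0,0.008,0.003,0.13,-1],[0,0,0,0.008,0.003,0.13,-1]]

```text
clock: 8.12
eef_pos: [0.5287, 0.1705, 0.1161]
tool_rot: [0.44, 0.898, 0.001, 0.001]
contact_force: [-0.6, -0.5, 5.2]
width: 0.0005
grip_force: 2.2
```

Force 5.2 N is near bottom; press until the stop is clearly felt.

Request:
servo_tool:
  plan:
    - [[0,0,0,0,0,0.01,-1],[0,0,0,0,0,0.015,-1],[0,0,0,0,0,0.02,-1],[0,0,0,0,0,0.02,-1],[0,0,0,0,0,0.02,-1]]

```text
clock: 8.53
eef_pos: [0.5289, 0.1705, 0.1149]
tool_rot: [0.44, 0.898, 0.001, 0.002]
contact_force: [-6.1, -1.8, 28.7]
width: 0.0005
grip_force: 14.5
```

The stop is clearly felt (28.7 N at only 1 mm deeper). Retract.

Request:
servo_tool:
  plan:
    - [[0,0,0,0,0,-0.1,-1],[0,0,0,0,0,-0.3,-1],[0,0,0,0,0,-0.5,-1],[0,0,0,0,0,-0.6,-1],[0,0,0,0,0,-0.6,-1]]

```text
clock: 8.95
eef_pos: [0.5307, 0.171, 0.2368]
tool_rot: [0.44, 0.898, 0.003, 0.004]
contact_force: [1.0, -0.1, 0.1]
width: 0.0005
grip_force: 0.0
```

Request:
servo_tool:
  plan:
    - [[0,0,0,0.4,0,0,-1],[0,0,0,0.5,0,0,-1],[0,0,0,0.5,0,0,-1],[0,0,0,0.5,0,0,-1],[0,0,0,0.5,0,0,-1]]

```text
clock: 9.37
eef_pos: [0.4655, 0.2497, 0.2304]
tool_rot: [0.439, 0.898, -0.001, -0.0]
contact_force: [0.8, -0.6, -0.6]
width: 0.0002
grip_force: 0.0
```

```bash
python3 look.py 7; python3 - <<'E'
import cv2
cv2.imwrite('pics/tc7.png',cv2.resize(cv2.imread('pics/t7.png')[150:270,150:360],(735,420),interpolation=cv2.INTER_CUBIC))
E
```

```text
9.3667 [0.46545865 0.24967    0.2304488 ] [ 0.76055791 -0.56876684 -0.56593156]
[[-0.614  0.789 -0.001]
 [ 0.789  0.614 -0.001]
 [-0.    -0.001 -1.   ]]
wrist pointer 0.59 [0.5543 0.132  0.082 ] ang 102.5 r 0.1372
top lever_end 0.95 [ 0.5862 -0.0416  0.12  ] ang -86.8 r 0.0396
top pointer 0.87 [ 0.58   -0.0726  0.082 ] ang -93.2 r 0.0707
scene lever_end 0.88 [ 0.574  -0.0558  0.12  ] ang -100.6 r 0.0547
scene pointer 0.92 [ 0.58   -0.0728  0.082 ] ang -93.3 r 0.0709
```

View pics/tc7.png

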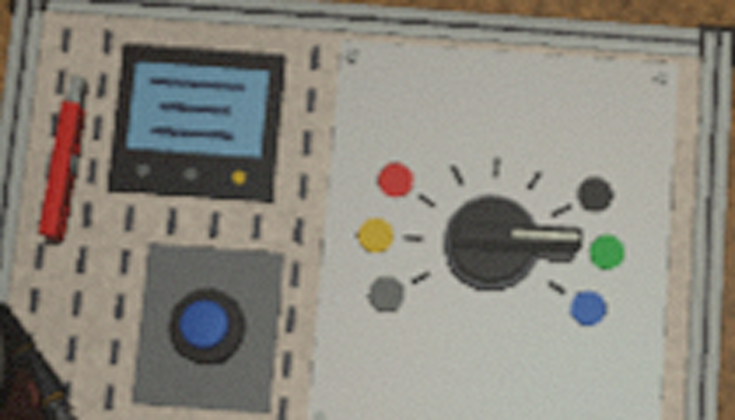

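The lever points at the green dot (606,252), the button is up at (205,322), the clip hasn't moved, and the arm is clear.

```bash
python3 -c "
from workcell import robot
print(robot.job_done())"
```

```text
the job is handed in; nothing more can be done
None
```

The job is handed in, with no verdict returned: the lever is clicked in at the green dot, the start button was pressed to its stop there and is up again, and the clip, cap and block were not touched.

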